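# Put the sugar shaker away in the hole that fits it

## Task

The small white sugar shaker has been left out on the butcher block. Put it away in the brown wooden rack: stand it upright, foot right down, in the one hole of the graded row that fits it closely (it slips in with only a few millimetres to spare, not the wide ones where it would rattle about), and let go. Do not tip it over on the way, and leave the glass jam jar standing where it is.

Things in the scene. Friction and masses are not known exactly. Their poses are not given: they have to be found in the camera images.
- shaker: Sugar shaker: upright straight white ceramic cylinder, 42 mm in diameter, with a domed steel top as wide; 100 mm tall (ceramic up to 80 mm, dome above), 0.1 to 0.25 kg. Its lowest 5 mm taper to a 34 mm foot. It stands loose on the work surface. Origin: centre of its underside; z up along its axis.
- rack: Brown wooden rack: fixed flat block, 110 (x) by 302 (y) by 40 mm high, yaw within 30 degrees. In its top a row of four round blind holes along its y axis, all at x = 0: diameter 34 mm at y = -120, 50 mm at y = -64, 66 mm at y = +8, 82 mm at y = +96 mm. Holes are 30 mm deep (floor 10 mm above the underside), mouths bevelled 2 mm. Origin: centre of the underside; z up.
- jar: Glass jam jar with a brass-coloured twist cap, 70 mm in diameter, 100 mm tall, standing loose on the work surface at least 120 mm (centre to centre) from the shaker; it and the shaker may stand either way round. To be left where it is. Origin: centre of its underside; z up.
Mind the look-alikes: they are no part of the job. Several things have the shape of the jar; the one meant has the colours described above. Several things look just like the shaker: the one meant starts farthest from the robot's base.

How it is judged (in metres and radians):
At the end, for the whole second after the job is handed in: The shaker stands in the rack's 50 mm hole, its axis within 10 mm of the hole's centre along the rack's x and y, its foot on the hole's floor (within 5 mm), within 10 degrees of upright and at rest; the jam jar still stands upright (x of shaker in the frame of rack between -0.01 and 0.01 m and y of shaker in the frame of rack between -0.074 and -0.054 m and z of shaker in the frame of rack between 0.005 and 0.015 m and angle between each of shaker, jar's own z axis and vertical below 0.17 rad and linear speed of shaker below 0.02 m/s); the robot touches nothing.
It fails at once if the shaker is tipped more than about 35 degrees (angle between shaker's own z axis and vertical above 0.6 rad).
It fails at once if the jam jar is moved more than 30 mm (distance of jar from where it was at the start of the episode above 0.03 m).
It also fails if it takes over 37 s, if anything falls off the work surface, if the arm or the gripper's body presses on something with over 40 N, if the wrist force passes 120 N, or if a joint passes its speed limit or range.

## Robot

A 6-joint arm with a two-finger parallel gripper is mounted at the origin on the work surface. World frame = base frame: x ahead of the robot, y to its left, z up, the work surface at z = 0. Lengths are in mm, angles in rad, forces in N, time in s.
With the tool pointing down it reaches from about 250 to 775 mm from the base axis. Payload 8.9 kg.
Tool frame: the origin (TCP) lies on the centre line of the jaws, within the pads' length; the fingertips stand 8 mm ahead of it and the grasp point (between the pads) lies 11 mm behind it; z points along the fingers, y is the direction in which the jaws open and shut (so a half turn about z gives the same grasp; the last joint's range is limited). The gripper opens to 85 mm and grips with 20 to 120 N. Pads are 22 mm wide; open, the fingers measure 114 mm over their backs; the gripper's body (76 mm by 85 mm) begins 54 mm behind the grasp point. The pads swing forward as they close: fully open they stand 13 mm farther back than shut.
Start: joints at [1.199, 0.291, -0.153, 1.127, 0, 1.431], TCP at [121.113, 510.838, 239.305] pointing down, gripper open.
Joint ranges: [-2.52, 2.52], [-0.91, 1.74], [-1.3, 1.37], [-1.96, 2.02], [-1.52, 1.47], [-3.14, 3.14]. Speed limits (rad/s): [2.22, 2.22, 2.79, 3.14, 3.14, 3.14].

## Interface

Orientations are given as a 3x3 rotation matrix whose columns are the frame's x, y, z axes.
In Python, from station import ctrl, viewer, job gives the robot as it stands.
- The arm moves only by the shell command python3 -m inch 'ROWS' [FORCE]. ROWS is a JSON object of lists of equal length, an entry for each row: "offset": the shift along the tool's x, y, z in units of 40 mm (1.0 is 40 mm), a list of three; "dr": the turn, a rotation vector about the tool's x, y, z in units of 6 degrees (1.0 is 6 degrees), a list of three; "fingers": the finger opening in mm, from 0 to 85.4. In form: {"offset": [[x, y, z], ...], "dr": [[ax, ay, az], ...], "fingers": [fingers, ...]}. A call has 1 to 20 rows; each row shifts and turns the commanded pose from where the row before left it, along the tool's axes as they then stand; what a row does not reach is not made up. A row lasts 1/12 s, in which the tool goes at most 41.7 mm and 7.16 degrees, less where a joint would pass 70% of its speed; a pose out of reach is approached as far as the arm can. A call is refused whole if a number of a shift passes 1 or a number of a turn 1, either way. A call with a gripper value outside its range is refused whole. The fingers move at their own pace and stop on an object; FORCE is the grip in N (left out, the last holds). Time passes only in rows, so rows that do not move let the fingers close. It gives the time, the measured TCP pose, the force and the opening at its end, in the units of the state.
- ctrl.sense(): the state, without advancing time (a new reading comes with each control period).
- viewer.capture(name): name is "scene" or "top"; returns the picture (420x560x3 uint8, red, green, blue); there is no depth.
- viewer.calibration(name): a dict with "mtx" (3x3 intrinsics, pixels), "R" (3x3) and "t" (3): a world point X has camera coordinates R X + t. Camera axes: x right, y down, z forward; pixel columns grow to the right and rows downward; lengths in mm; the calibration is good to about 2 mm. A picture is of the moment at which its call begins. calibration takes no time and is no camera call.
- job.sign_off(): hands the job in, once; it reports no verdict.
The state is a dict: "time_s": time; "qpos": joint angles; "dq": joint speeds; "joint_efforts": joint torques, N m; "tcp_pos": TCP position; "eef_rot": TCP orientation; "ft_force": force on the tool from outside, world axes, zero at the start; "ft_torque": the same for the moment, N m; "grip_width": finger opening in mm.
Only numpy, scipy, OpenCV 4.12 (cv2) and the standard library are available. Lean on these libraries where they do the work, as an engineer would, in place of code of your own. Each camera call takes 0.05 s, during which the arm holds its last target.

## Working session

There is one attempt and no reset: what is moved stays moved. The work goes in short steps, Python scripts to look and compute and a shell command to move; the robot and the scene stay as the last step left them, time stands still between calls to the robot, and variables do not carry over. Pictures are saved under pics/ and viewed, and the job is handed in when it is done.

```bash
ls; mkdir -p pics; python3 - <<'E'
from station import ctrl, viewer, job
import cv2
s=ctrl.sense(); print(s)
for n in("scene","top"):
    im=viewer.capture(n); cv2.imwrite(f"pics/{n}0.png",im[:,:,::-1])
    c=viewer.calibration(n); print(n,c)
E
```

```text
pics
{'time_s': 0.0, 'qpos': array([ 1.19869481e+00,  2.91303391e-01, -1.54117032e-01,  1.12670814e+00,
        5.97346081e-07,  1.43152013e+00]), 'dq': array([0.00056327, 0.00051459, 0.00070085, 0.00011269, 0.00057942,
       0.00038685]), 'joint_efforts': array([ 1.49679672e-03, -5.37145722e+01,  3.31359923e+01,  1.60122308e-02,
       -9.26894188e-06, -8.25694713e-06]), 'tcp_pos': array([120.95858358, 510.43541542, 238.72376625]), 'eef_rot': array([[-9.73018354e-01,  2.30727213e-01, -4.84923085e-04],
       [ 2.30727648e-01,  9.73017581e-01, -1.24084856e-03],
       [ 1.85541158e-04, -1.31925359e-03, -9.99999113e-01]]), 'ft_force': array([-0.59495109, -0.12145255, -0.46438201]), 'ft_torque': array([ 0.0241966 , -0.05061252,  0.01015006]), 'grip_width': 85.5108511222887}
scene {'mtx': array([[501.70501255,   0.        , 276.96205878],
       [  0.        , 501.70501255, 205.7929377 ],
       [  0.        ,   0.        ,   1.        ]]), 'R': array([[-6.21968736e-01,  7.83041826e-01,  6.24480298e-04],
       [ 5.66399704e-01,  4.50440674e-01, -6.90140982e-01],
       [-5.40690546e-01, -4.28892409e-01, -7.23674675e-01]]), 't': array([ 269.17441106, -278.49794647, 1348.27395165])}
top {'mtx': array([[420.25966097,   0.        , 277.6291584 ],
       [  0.        , 420.25966097, 210.38853009],
       [  0.        ,   0.        ,   1.        ]]), 'R': array([[ 0.00593872, -0.99984615, -0.01650499],
       [-0.99206861, -0.00381852, -0.12563955],
       [ 0.12555719,  0.01712022, -0.99193865]]), 't': array([ 64.24129757, 523.29469875, 708.89659718])}
```

View pics/scene0.png

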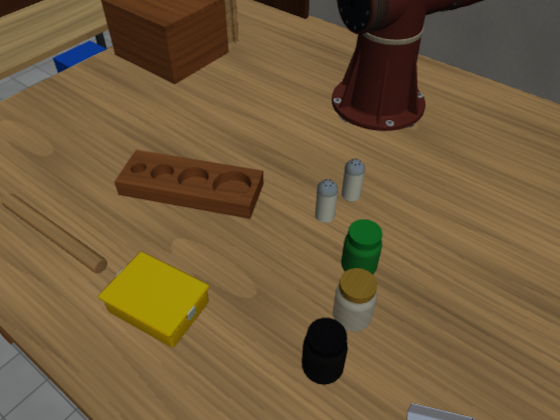

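View pics/top0.png

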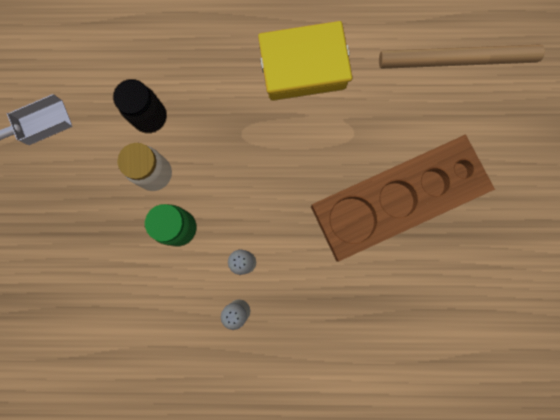

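The scene picture shows two shakers at (326,200) and (353,180), with the brass-capped jar at (355,300). The rack is at (190,182), with its small hole at the left. In the top picture the shakers are at (241,262) and (235,316), and the 50 mm hole is at about (434,182). The base is below the bottom edge of the top picture, so the target is the shaker at (241,262).

```bash
cat > h.py <<'E'
import numpy as np, cv2
from station import ctrl, viewer, job
def ray(n,uv,z):
    c=viewer.calibration(n); d=c["R"].T@np.linalg.inv(c["mtx"])@np.array([uv[0],uv[1],1.]); o=-c["R"].T@c["t"]
    return o+d*(z-o[2])/d[2]
def proj(n,X):
    c=viewer.calibration(n); p=c["mtx"]@(c["R"]@np.asarray(X,float)+c["t"]); return p[:2]/p[2]
def tri(uv1,uv2):
    A=[];b=[]
    for n,uv in(("scene",uv1),("top",uv2)):
        c=viewer.calibration(n); d=c["R"].T@np.linalg.inv(c["mtx"])@np.array([uv[0],uv[1],1.]); d/=np.linalg.norm(d); o=-c["R"].T@c["t"]
        P=np.eye(3)-np.outer(d,d); A.append(P); b.append(P@o)
    return np.linalg.lstsq(np.vstack(A),np.hstack(b),rcond=None)[0]
E
python3 - <<'E'
from h import *
for n,(x,y,w,h),k in(("top",(300,125,200,145),4),("scene",(110,145,160,75),5),("top",(205,235,80,100),6),("scene",(305,145,70,85),7)):
    im=cv2.imread(f"pics/{n}0.png"); cr=im[y:y+h,x:x+w]
    cr=cv2.resize(cr,None,fx=k,fy=k,interpolation=cv2.INTER_CUBIC); cr=cv2.convertScaleAbs(cr,alpha=1.5); cv2.imwrite(f"pics/crop_{n}_{x}.png",cr); print(cr.shape)
for n in("top","scene"):
    im=cv2.imread(f"pics/{n}0.png"); hsv=cv2.cvtColor(im,cv2.COLOR_BGR2HSV)
    m=((hsv[...,1]<70)&(hsv[...,2]>60)).astype(np.uint8)
    N,l,st,ce=cv2.connectedComponentsWithStats(m)
    print(n,[(st[i].tolist(),ce[i].round(1).tolist()) for i in range(1,N) if st[i][4]>120])
    m=((hsv[...,0]<12)&(hsv[...,1]>120)&(hsv[...,2]>25)).astype(np.uint8)
    N,l,st,ce=cv2.connectedComponentsWithStats(m)
    print("brown",[(st[i].tolist()) for i in range(1,N) if st[i][4]>500])
E
```

```text
(580, 800, 3)
(375, 800, 3)
(600, 480, 3)
(595, 490, 3)
top [([0, 94, 72, 51, 2253], [37.2, 120.1]), ([127, 147, 45, 44, 702], [155.9, 174.8]), ([228, 249, 28, 26, 567], [241.1, 261.7]), ([220, 299, 30, 31, 668], [234.8, 314.3])]
brown []
scene [([309, 0, 37, 28, 629], [325.4, 10.8]), ([367, 0, 193, 104, 10654], [498.2, 42.5]), ([0, 36, 97, 66, 1272], [31.1, 74.8]), ([342, 159, 23, 43, 722], [353.3, 180.0]), ([315, 179, 23, 44, 776], [326.2, 200.6]), ([333, 286, 44, 45, 1081], [352.8, 312.4]), ([0, 333, 89, 87, 4050], [29.8, 389.7]), ([407, 403, 68, 17, 673], [432.4, 413.6])]
brown [[370, 0, 87, 39, 1715], [332, 37, 93, 94, 6099]]
```

View pics/crop_top_300.png

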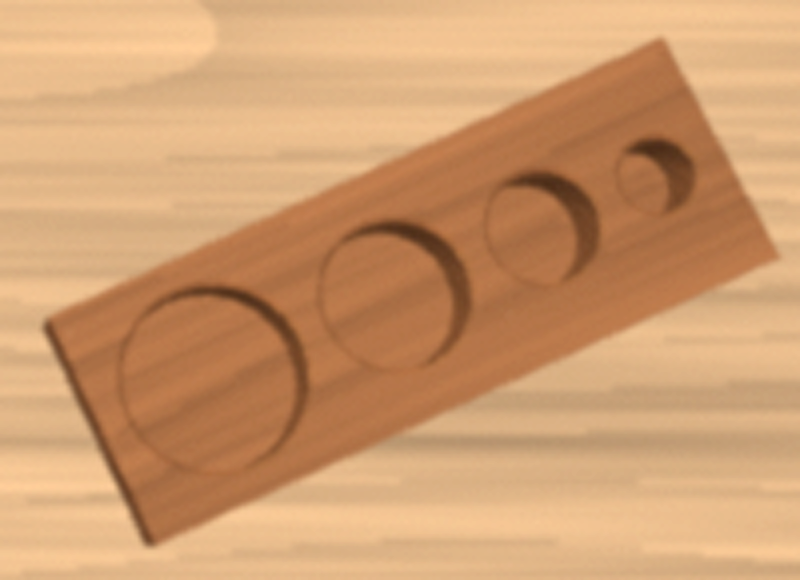

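View pics/crop_scene_110.png

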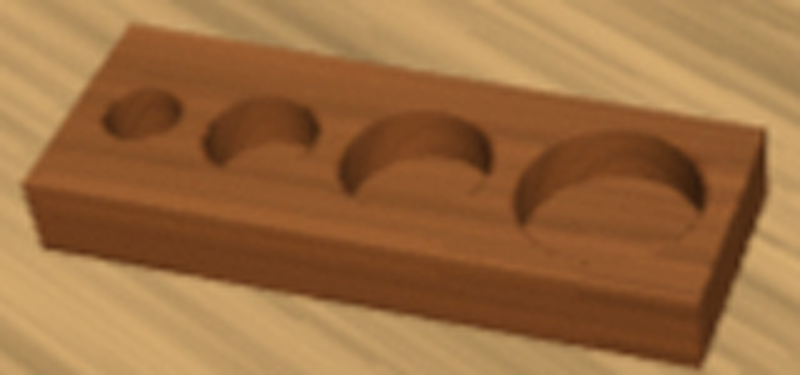

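View pics/crop_top_205.png

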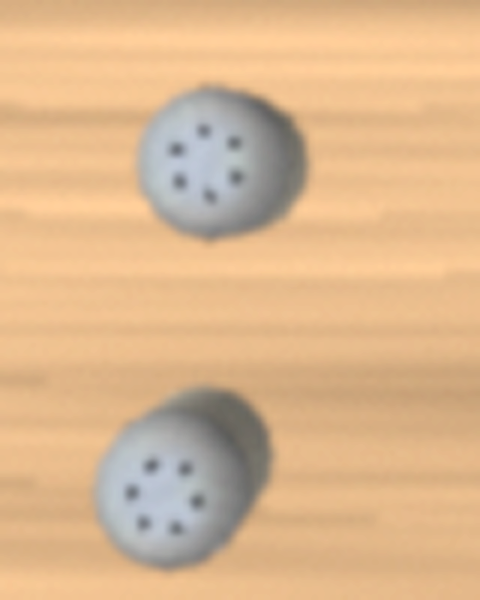

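View pics/crop_scene_305.png

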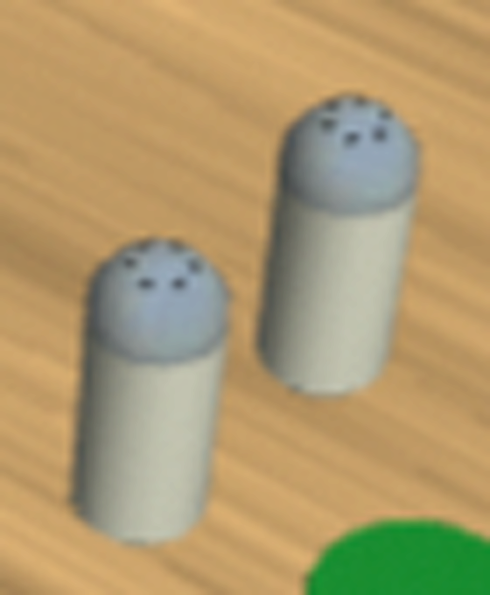

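The close crops give the rack corners, the hole rims and the dome hole-rings. Next I fit the rack rigidly in each view and locate the shaker.

```bash
python3 - <<'E'
from h import *
def un(p,k,o): return ((p[0]+.5)/k-.5+o[0],(p[1]+.5)/k-.5+o[1])
def fit(M,W):
    M=np.array(M,float);W=np.array(W,float);mc=M.mean(0);wc=W.mean(0)
    H=(M-mc).T@(W-wc);a=np.arctan2(H[0,1]-H[1,0],H[0,0]+H[1,1]);R=np.array([[np.cos(a),-np.sin(a)],[np.sin(a),np.cos(a)]])
    t=wc-R@mc; return a,t,R,np.round(W-(M@R.T+t),1)
C=[(55,151),(55,-151),(-55,-151),(-55,151)]  # guess: x away
holes=[(0,96),(0,8),(0,-64),(0,-120)]
tc=[(50,322),(662,38),(780,258),(155,545)]
th=[(214,380),(395,296),(542,228.5),(655,176)]
sc=[(700,303),(24,186),(132,24),(765,130)]
Wt=[ray("top",un(p,4,(300,125)),40)[:2] for p in tc]
Wh=[ray("top",un(p,4,(300,125)),38)[:2] for p in th]
Ws=[ray("scene",un(p,5,(110,145)),40)[:2] for p in sc]
for nm,M,W in(("top corners",C,Wt),("top holes",holes,Wh),("scene corners",C,Ws),("top all",C+holes,Wt+Wh)):
    a,t,R,r=fit(M,W); print(nm,np.degrees(a).round(2),t.round(1),"hole50",(R@[0,-64]+t).round(1)); print(r.tolist())
# shakers: dome hole ring centroids
A=[un(p,6,(205,235)) for p in[(177,149),(204,131),(235,143),(237,177),(210,196),(180,181)]]
B=[un(p,6,(205,235)) for p in[(152,466),(186,469),(197,501),(176,528),(144,523),(132,493)]]
for a in(A,B):print("ring top",ray("top",np.mean(a,0),97).round(1))
# ceramic lines in scene: midline at ceramic/dome seam z=80
for L in[((88,330),(225,330),(147,543)),((279,185),(414,185),(325,393))]:
    a,b=[un(p,7,(305,145)) for p in L[:2]]; print("seam", ray("scene",((a[0]+b[0])/2,(a[1]+b[1])/2),80).round(1))
    print("foot front",ray("scene",un(L[2],7,(305,145)),0).round(1))
c=viewer.calibration("scene"); print("cam",(-c["R"].T@c["t"]).round(0))
print("jar",ray("top",(137,161),100).round(1), "green",ray("top",(165,223),100).round(1),"black",ray("top",(131,97),100).round(1))
E
```

```text
top corners 24.98 [ 547.  -152.6] hole50 [ 574.  -210.6]
[[-1.4, -1.2], [-0.4, 0.2], [0.2, 0.4], [1.6, 0.6]]
top holes 25.02 [ 547.3 -152.1] hole50 [ 574.3 -210.1]
[[-0.0, -0.0], [0.1, -0.0], [-0.1, -0.1], [-0.0, 0.1]]
scene corners 24.93 [ 546.8 -151.9] hole50 [ 573.8 -209.9]
[[-0.7, -0.8], [-0.3, 0.9], [-0.6, 0.3], [1.5, -0.5]]
top all 24.99 [ 547.1 -152.4] hole50 [ 574.2 -210.4]
[[-1.5, -1.4], [-0.6, -0.1], [-0.0, 0.2], [1.5, 0.4], [0.1, 0.2], [0.3, 0.2], [0.1, 0.2], [0.1, 0.4]]
ring top [432.3 126.6  97. ]
ring top [345.7 136.2  97. ]
seam [436.4 129.9  80. ]
foot front [442.6 137.7  -0. ]
seam [351.  139.3  80. ]
foot front [356.5 145.4   0. ]
cam [1054.  493.  783.]
jar [595.4 296.9 100. ] green [493.4 246.7 100. ] black [705.  312.3 100. ]
```

```bash
python3 - <<'E'
from h import *
u=lambda p:((p[0]+.5)/6-.5+205,(p[1]+.5)/6-.5+235)
print(ray("top",u((214,162.5)),80), ray("top",u((214,162.5)),85))
print("jar foot check", ray("scene",(353,325),0))
# tool-down rot: current yaw of tool y axis
s=ctrl.sense(); print(s["tcp_pos"],s["eef_rot"].round(4))
for P in[(432,127),(574.1,-210.2)]:
    d=np.array([P[0],P[1],0])-np.array([s["tcp_pos"][0],s["tcp_pos"][1],0]); print(d, s["eef_rot"].T@d)
E
```

```text
[432.48692361 126.52452888  80.        ] [432.46713156 125.99965535  85.        ]
jar foot check [612.53686442 313.60649709   0.        ]
[120.97654963 510.46703381 238.80487005] [[-9.730e-01  2.307e-01 -4.000e-04]
 [ 2.307e-01  9.730e-01 -1.100e-03]
 [ 1.000e-04 -1.200e-03 -1.000e+00]]
[ 311.02345037 -383.46703381    0.        ] [-3.91106099e+02 -3.01361048e+02  3.01775634e-01]
[ 453.12345037 -720.66703381    0.        ] [-607.17153189 -596.67762085    0.61849155]
```

Target shaker is at (432.4, 126.6) and the 50 mm hole is at (574.1, -210.2). The present jaw direction suits both spots. First I move above the shaker.

```bash
python3 -m inch '{"offset":[[-0.49,-0.377,0.075],[-0.49,-0.377,0.075],[-0.49,-0.377,0.075],[-0.49,-0.377,0.075],[-0.49,-0.377,0.075],[-0.49,-0.377,0.075],[-0.49,-0.377,0.075],[-0.49,-0.377,0.075],[-0.49,-0.377,0.075],[-0.49,-0.377,0.075],[-0.49,-0.377,0.075],[-0.49,-0.377,0.075],[-0.49,-0.377,0.075],[-0.49,-0.377,0.075],[-0.49,-0.377,0.075],[-0.49,-0.377,0.075],[-0.49,-0.377,0.075],[-0.49,-0.377,0.075],[0,0,0],[0,0,0]],"dr":[[0,0,0],[0,0,0],[0,0,0],[0,0,0],[0,0,0],[0,0,0],[0,0,0],[0,0,0],[0,0,0],[0,0,0],[0,0,0],[0,0,0],[0,0,0],[0,0,0],[0,0,0],[0,0,0],[0,0,0],[0,0,0],[0,0,0],[0,0,0]],"fingers":[72,72,72,72,72,72,72,72,72,72,72,72,72,72,72,72,72,72,72,72]}' 30
cat > rem.py <<'E'
import sys
from h import *
s=ctrl.sense(); T=np.array([float(v) for v in sys.argv[1:4]]); d=T-s["tcp_pos"]
print(s["time_s"],s["tcp_pos"].round(1),s["qpos"].round(2),"ft",s["ft_force"].round(1),"w",round(s["grip_width"],1)); print(s["eef_rot"].round(4).tolist()); print("remaining tool units",(s["eef_rot"].T@d/40).round(3))
E
python3 rem.py 432.4 126.6 49
```

```text
time_s: 1.77
tcp_pos: [401.9, 164.5, 184.9]
eef_rot: [[-0.972, 0.233, -0.001], [0.233, 0.972, -0.0], [0.001, -0.0, -1.0]]
ft_force: [0.2, 0.4, 0.6]
grip_width: 71.8
1.7667 [401.9 164.5 184.9] [ 0.22  0.16 -0.47  0.94  0.    0.45] ft [0.2 0.4 0.6] w 71.8
[[-0.9725, 0.233, -0.001], [0.233, 0.9725, -0.0001], [0.001, -0.0004, -1.0]]
remaining tool units [-0.966 -0.743  3.397]
```

```bash
python3 -m inch '{"offset":[[-0.33,-0.25,0],[-0.33,-0.25,0],[-0.31,-0.245,0],[0,0,0.3],[0,0,0.3],[0,0,0.3],[0,0,0],[0,0,0]],"dr":[[0,0,0],[0,0,0],[0,0,0],[0,0,0],[0,0,0],[0,0,0],[0,0,0],[0,0,0]],"fingers":[72,72,72,72,72,72,72,72]}'
python3 rem.py 432.4 126.6 49
python3 - <<'E'
from h import *
for n in("scene","top"): cv2.imwrite(f"pics/{n}1.png",viewer.capture(n)[:,:,::-1])
E
```

```text
time_s: 2.43
tcp_pos: [431.7, 128.0, 149.1]
eef_rot: [[-0.973, 0.23, -0.002], [0.23, 0.973, -0.0], [0.002, -0.0, -1.0]]
ft_force: [-0.7, 0.2, 0.1]
grip_width: 72.0
2.4333 [431.7 128.  149.1] [ 0.13  0.23 -0.49  0.85  0.    0.36] ft [-0.7  0.2  0.1] w 72.0
[[-0.9732, 0.2298, -0.0016], [0.2298, 0.9732, -0.0], [0.0015, -0.0004, -1.0]]
remaining tool units [-0.029 -0.029  2.503]
```

View pics/scene1.png

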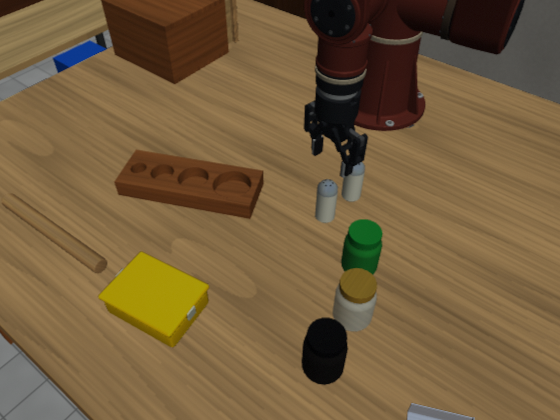

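View pics/top1.png

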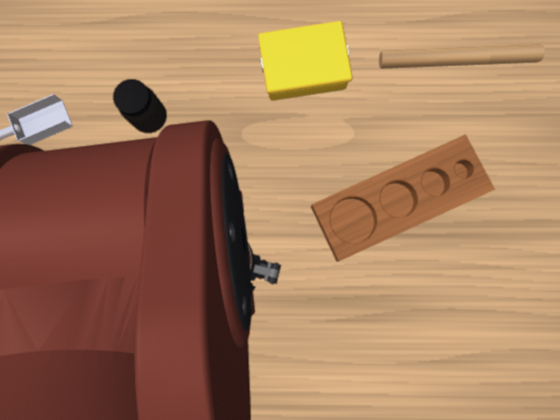

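```bash
python3 - <<'E'
from h import *
for z in(141,100,0): print(proj("scene",(432,127.5,z)),proj("top",(432,127.5,z)))
im=cv2.imread("pics/scene1.png")[90:240,280:400]; cv2.imwrite("pics/s1c.png",cv2.convertScaleAbs(cv2.resize(im,None,fx=4,fy=4,interpolation=cv2.INTER_CUBIC),alpha=1.7))
E
```

```text
[329.54815732 167.19936423] [235.29740959 261.80352658]
[327.95536759 182.73251753] [238.30885363 261.91436019]
[324.44447562 216.97132638] [244.31153248 262.13528363]
```

View pics/s1c.png

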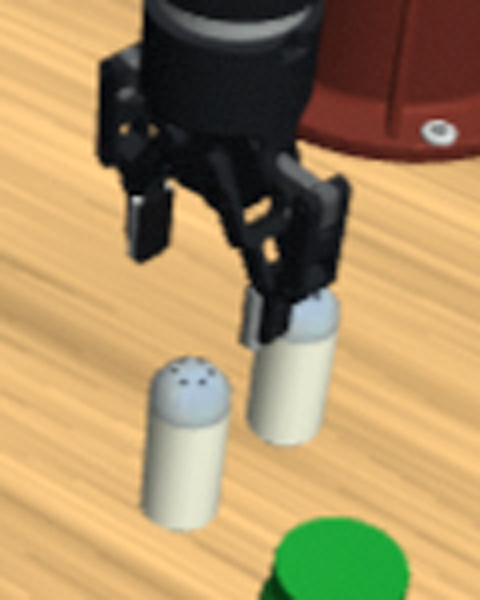

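The jaws straddle the target: tip midpoint is at about (331,165) in the scene picture, and the prediction was (330,166). Now I descend, with the last few mm of centring.

```bash
python3 -m inch '{"offset":[[-0.03,-0.03,0.2],[0,0,0.25],[0,0,0.25],[0,0,0.25],[0,0,0.25],[0,0,0.25],[0,0,0.25],[0,0,0.25],[0,0,0.25],[0,0,0.2],[0,0,0.1],[0,0,0],[0,0,0]],"dr":[[0,0,0],[0,0,0],[0,0,0],[0,0,0],[0,0,0],[0,0,0],[0,0,0],[0,0,0],[0,0,0],[0,0,0],[0,0,0],[0,0,0],[0,0,0]],"fingers":[72,72,72,72,72,72,72,72,72,72,72,72,72]}'
python3 rem.py 432.4 126.6 49
```

```text
time_s: 3.62
tcp_pos: [433.6, 125.9, 49.4]
eef_rot: [[-0.973, 0.231, -0.0], [0.231, 0.973, -0.0], [0.0, -0.0, -1.0]]
ft_force: [-0.7, 0.3, -0.3]
grip_width: 71.8
3.6167 [433.6 125.9  49.4] [ 0.12  0.37 -0.62  0.58 -0.    0.35] ft [-0.7  0.3 -0.3] w 71.8
[[-0.973, 0.2307, -0.0], [0.2307, 0.973, -0.0], [0.0, -0.0, -1.0]]
remaining tool units [0.033 0.009 0.01 ]
```

```bash
python3 -m inch '{"offset":[[0.03,0,0],[0,0,0],[0,0,0],[0,0,0],[0,0,0],[0,0,0],[0,0,0],[0,0,0],[0,0,0],[0,0,0],[0,0,0],[0,0,0],[0,0,0]],"dr":[[0,0,0],[0,0,0],[0,0,0],[0,0,0],[0,0,0],[0,0,0],[0,0,0],[0,0,0],[0,0,0],[0,0,0],[0,0,0],[0,0,0],[0,0,0]],"fingers":[65,60,56,52,49,46,44,42,40,37,35,35,35]}' 30
python3 rem.py 432.4 126.6 49
python3 - <<'E'
from h import *
for n in("scene",): cv2.imwrite(f"pics/{n}2.png",viewer.capture(n)[:,:,::-1])
im=cv2.imread("pics/scene2.png")[110:260,270:390]; cv2.imwrite("pics/s2c.png",cv2.convertScaleAbs(cv2.resize(im,None,fx=4,fy=4,interpolation=cv2.INTER_CUBIC),alpha=1.7))
E
```

```text
time_s: 4.7
tcp_pos: [432.5, 126.3, 49.4]
eef_rot: [[-0.973, 0.231, 0.0], [0.231, 0.973, 0.0], [-0.0, 0.0, -1.0]]
ft_force: [-1.0, 1.1, 4.7]
grip_width: 41.2
4.7 [432.5 126.3  49.4] [ 0.12  0.37 -0.62  0.58  0.    0.35] ft [-1.   1.1  4.7] w 41.2
[[-0.9731, 0.2306, 0.0002], [0.2306, 0.9731, 0.0002], [-0.0002, 0.0003, -1.0]]
remaining tool units [0.003 0.006 0.011]
```

View pics/s2c.png

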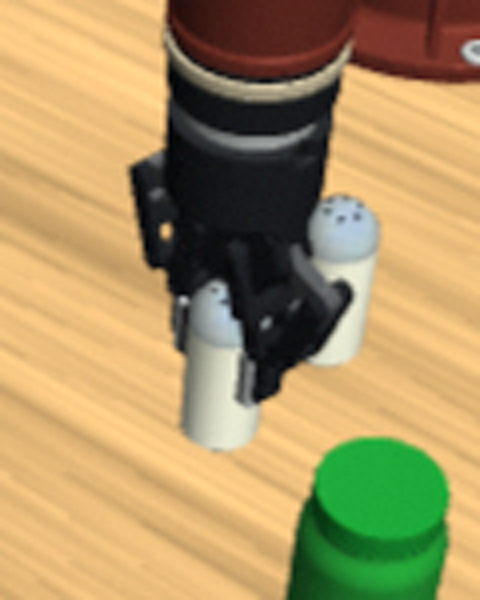

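The shaker is gripped: width reads 41.2 mm, and in the scene picture it stands upright between the pads at about (325,205). Next, lift.

```bash
python3 -m inch '{"offset":[[0,0,-0.1],[0,0,-0.2],[0,0,-0.3],[0,0,-0.35],[0,0,-0.35],[0,0,-0.35],[0,0,-0.3],[0,0,-0.2],[0,0,0],[0,0,0]],"dr":[[0,0,0],[0,0,0],[0,0,0],[0,0,0],[0,0,0],[0,0,0],[0,0,0],[0,0,0],[0,0,0],[0,0,0]],"fingers":[35,35,35,35,35,35,35,35,35,35]}' 40
python3 rem.py 574.1 -210.2 135
```

```text
time_s: 5.58
tcp_pos: [432.5, 126.2, 135.5]
eef_rot: [[-0.973, 0.231, 0.001], [0.231, 0.973, -0.0], [-0.001, 0.0, -1.0]]
ft_force: [-0.4, 0.0, -1.9]
grip_width: 41.2
5.5833 [432.5 126.2 135.5] [ 0.12  0.24 -0.51  0.81 -0.    0.35] ft [-0.4  0.  -1.9] w 41.2
[[-0.973, 0.2307, 0.0006], [0.2307, 0.973, -0.0001], [-0.0006, 0.0001, -1.0]]
remaining tool units [-5.385 -7.365  0.014]
```

```bash
python3 -m inch '{"offset":[[-0.1,-0.137,0],[-0.2,-0.273,0],[-0.32,-0.438,0],[-0.32,-0.438,0],[-0.32,-0.438,0],[-0.32,-0.438,0],[-0.32,-0.438,0],[-0.32,-0.438,0],[-0.32,-0.438,0],[-0.32,-0.438,0],[-0.32,-0.438,0],[-0.32,-0.438,0],[-0.32,-0.438,0],[-0.32,-0.438,0],[-0.32,-0.438,0],[-0.32,-0.438,0],[-0.32,-0.438,0],[-0.2,-0.273,0],[-0.1,-0.137,0],[0,0,0]],"dr":[[0,0,0],[0,0,0],[0,0,0],[0,0,0],[0,0,0],[0,0,0],[0,0,0],[0,0,0],[0,0,0],[0,0,0],[0,0,0],[0,0,0],[0,0,0],[0,0,0],[0,0,0],[0,0,0],[0,0,0],[0,0,0],[0,0,0],[0,0,0]],"fingers":[35,35,35,35,35,35,35,35,35,35,35,35,35,35,35,35,35,35,35,35]}'
python3 rem.py 574.1 -210.2 135
python3 - <<'E'
from h import *
for n in("scene","top"): cv2.imwrite(f"pics/{n}3.png",viewer.capture(n)[:,:,::-1])
im=cv2.imread("pics/scene3.png")[60:220,90:290]; cv2.imwrite("pics/s3c.png",cv2.convertScaleAbs(cv2.resize(im,None,fx=3.7,fy=3.7,interpolation=cv2.INTER_CUBIC),alpha=1.7))
E
```

```text
time_s: 7.25
tcp_pos: [574.1, -212.6, 134.2]
eef_rot: [[-0.973, 0.232, -0.001], [0.232, 0.973, 0.0], [0.001, 0.0, -1.0]]
ft_force: [-0.5, -0.5, -2.5]
grip_width: 41.1
7.25 [ 574.1 -212.6  134.2] [-0.47  0.53 -0.07  0.97 -0.   -0.24] ft [-0.5 -0.5 -2.5] w 41.1
[[-0.9727, 0.2322, -0.0011], [0.2322, 0.9727, 0.0003], [0.0012, 0.0, -1.0]]
remaining tool units [ 0.014  0.059 -0.021]
```

View pics/s3c.png

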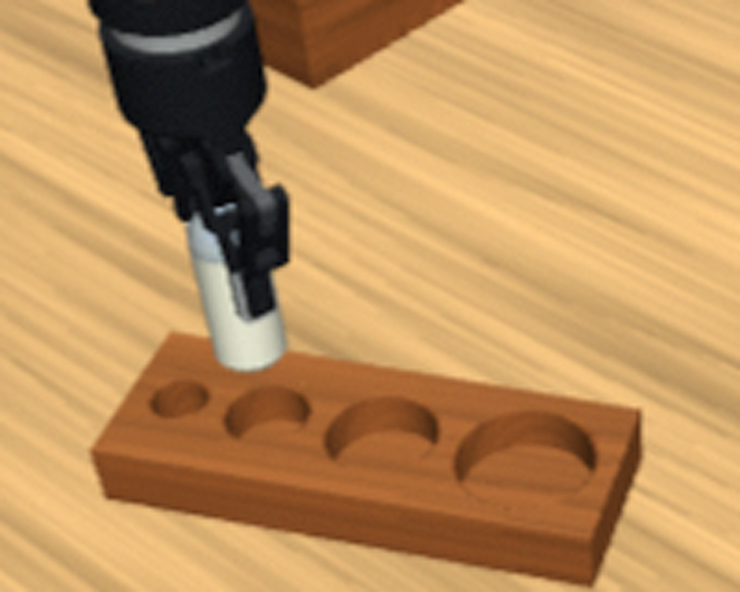

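View pics/top3.png

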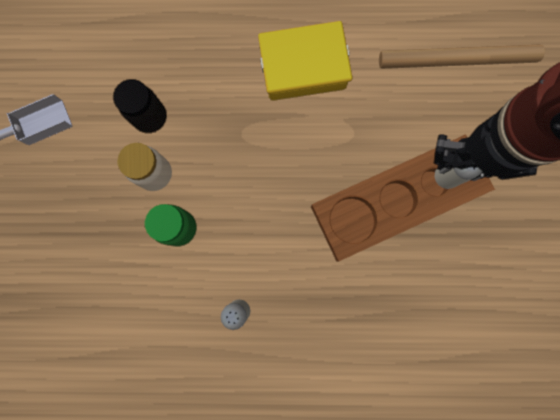

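```bash
python3 - <<'E'
from h import *
f=3.7
for z in(86,166,186): 
    p=proj("scene",(574.1,-212.6,z)); print(z,p,((p-[90,60]+.5)*f-.5).round(0))
im=cv2.imread("pics/top3.png")[115:215,390:510]; cv2.imwrite("pics/t3c.png",cv2.convertScaleAbs(cv2.resize(im,None,fx=6,fy=6,interpolation=cv2.INTER_CUBIC),alpha=1.7))
im=cv2.imread("pics/scene3.png")[100:190,120:200]; cv2.imwrite("pics/s3d.png",cv2.convertScaleAbs(cv2.resize(im,None,fx=6,fy=6,interpolation=cv2.INTER_CUBIC),alpha=1.7))
for z in(86,91):print("top",z,(proj("top",(574.1,-212.6,z))-[390,115]+.5)*6-.5)
for z in(86,91,166):print("scene",z,(proj("scene",(574.1,-212.6,z))-[120,100]+.5)*6-.5)
E
```

```text
86 [157.35966575 154.79347074] [251. 352.]
166 [150.52144219 124.41201596] [225. 240.]
186 [148.68747868 116.26392326] [218. 210.]
top 86 [344.13298166 369.89108078]
top 91 [351.16317234 366.1062169 ]
scene 86 [226.65799452 331.26082446]
scene 91 [224.22456913 320.44939033]
scene 166 [185.62865313 148.97209577]
```

View pics/t3c.png

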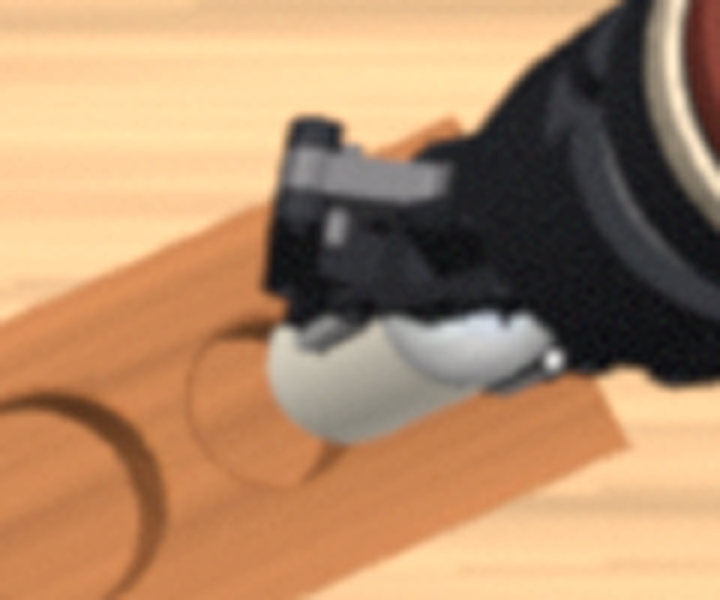

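View pics/s3d.png

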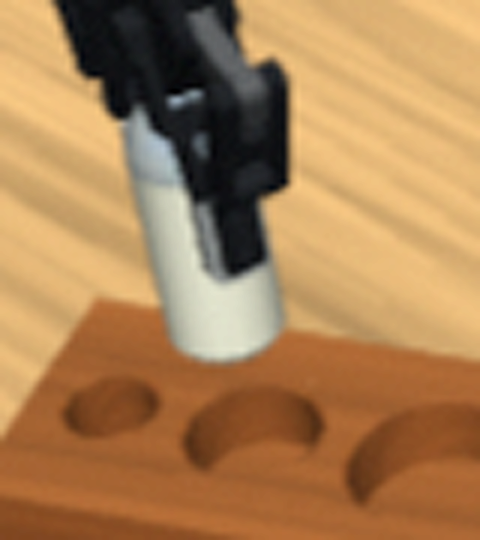

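In the scene crop the foot's mid-line is at about (225,325), and the prediction was (224,320). The top crop agrees within 1–2 mm. I correct the 2 mm y offset and start down.

```bash
python3 -m inch '{"offset":[[0.014,0.05,0.1],[0,0,0.15],[0,0,0.15],[0,0,0.15],[0,0,0.15],[0,0,0],[0,0,0]],"dr":[[0,0,0],[0,0,0],[0,0,0],[0,0,0],[0,0,0],[0,0,0],[0,0,0]],"fingers":[35,35,35,35,35,35,35]}'
python3 rem.py 574.1 -210.6 59.5
python3 - <<'E'
from h import *
for n in("scene","top"): cv2.imwrite(f"pics/{n}4.png",viewer.capture(n)[:,:,::-1])
a=cv2.imread("pics/top4.png")[130:220,400:490]; b=cv2.imread("pics/scene4.png")[110:200,115:205]
cv2.imwrite("pics/c4.png",cv2.convertScaleAbs(cv2.resize(np.hstack([a,b]),None,fx=4.4,fy=4.4,interpolation=cv2.INTER_CUBIC),alpha=1.7))
E
```

```text
time_s: 7.93
tcp_pos: [573.9, -208.9, 106.8]
eef_rot: [[-0.973, 0.231, -0.001], [0.231, 0.973, 0.0], [0.001, 0.0, -1.0]]
ft_force: [0.0, -0.2, -1.2]
grip_width: 41.1
7.9333 [ 573.9 -208.9  106.8] [-0.47  0.55 -0.11  0.91  0.   -0.24] ft [ 0.  -0.2 -1.2] w 41.1
[[-0.973, 0.2306, -0.0009], [0.2306, 0.973, 0.0005], [0.001, 0.0003, -1.0]]
remaining tool units [-0.015 -0.04   1.181]
```

View pics/c4.png

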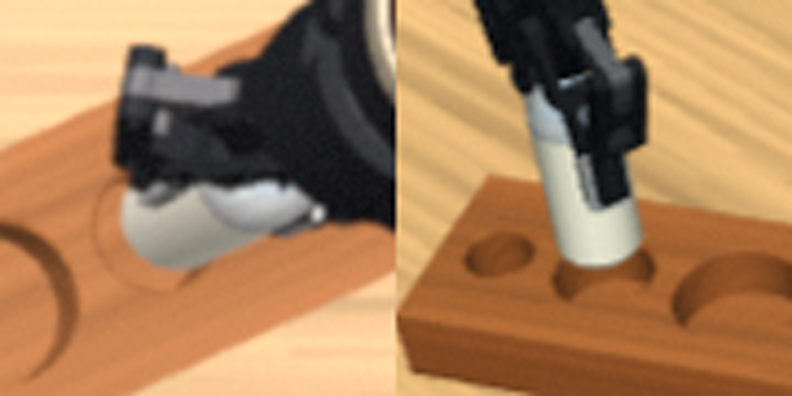

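Both views show the foot converging on the 50 mm hole. I remove the 1.7 mm y overshoot and lower into the mouth.

```bash
python3 -m inch '{"offset":[[-0.015,-0.04,0.05],[0,0,0.1],[0,0,0.1],[0,0,0.1],[0,0,0.1],[0,0,0.1],[0,0,0.1],[0,0,0],[0,0,0]],"dr":[[0,0,0],[0,0,0],[0,0,0],[0,0,0],[0,0,0],[0,0,0],[0,0,0],[0,0,0],[0,0,0]],"fingers":[35,35,35,35,35,35,35,35,35]}'
python3 rem.py 574.1 -210.6 59.5
python3 - <<'E'
from h import *
for n in("scene","top"): cv2.imwrite(f"pics/{n}5.png",viewer.capture(n)[:,:,::-1])
a=cv2.imread("pics/top5.png")[130:220,400:490]; b=cv2.imread("pics/scene5.png")[110:200,115:205]
cv2.imwrite("pics/c5.png",cv2.convertScaleAbs(cv2.resize(np.hstack([a,b]),None,fx=4.4,fy=4.4,interpolation=cv2.INTER_CUBIC),alpha=1.7))
E
```

```text
time_s: 8.78
tcp_pos: [574.3, -210.7, 81.0]
eef_rot: [[-0.973, 0.231, -0.001], [0.231, 0.973, 0.0], [0.001, 0.0, -1.0]]
ft_force: [1.1, -0.4, -1.1]
grip_width: 41.0
8.7833 [ 574.3 -210.7   81. ] [-0.47  0.58 -0.14  0.85 -0.   -0.24] ft [ 1.1 -0.4 -1.1] w 41.0
[[-0.973, 0.2307, -0.0006], [0.2307, 0.973, 0.0003], [0.0006, 0.0001, -1.0]]
remaining tool units [0.005 0.003 0.537]
```

View pics/c5.png

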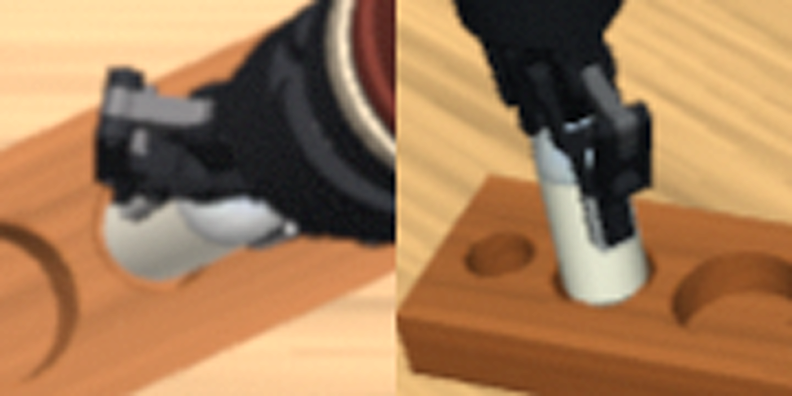

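The foot is inside the mouth with a gap both sides and no contact force. I continue down in small steps.

```bash
python3 -m inch '{"offset":[[0,0,0.08],[0,0,0.08],[0,0,0.08],[0,0,0.08],[0,0,0.06],[0,0,0.05],[0,0,0.04],[0,0,0],[0,0,0]],"dr":[[0,0,0],[0,0,0],[0,0,0],[0,0,0],[0,0,0],[0,0,0],[0,0,0],[0,0,0],[0,0,0]],"fingers":[35,35,35,35,35,35,35,35,35]}'
python3 rem.py 574.1 -210.6 59.5
```

```text
time_s: 9.63
tcp_pos: [574.5, -210.8, 62.4]
eef_rot: [[-0.973, 0.231, -0.0], [0.231, 0.973, 0.0], [0.0, 0.0, -1.0]]
ft_force: [0.1, 0.3, -2.2]
grip_width: 40.7
9.6333 [ 574.5 -210.8   62.4] [-0.47  0.6  -0.16  0.81  0.   -0.24] ft [ 0.1  0.3 -2.2] w 40.7
[[-0.973, 0.2307, -0.0001], [0.2307, 0.973, 0.0001], [0.0001, 0.0, -1.0]]
remaining tool units [0.01  0.004 0.074]
```

```bash
python3 -m inch '{"offset":[[0.01,0,0.03],[0,0,0.025],[0,0,0.015],[0,0,0],[0,0,0]],"dr":[[0,0,0],[0,0,0],[0,0,0],[0,0,0],[0,0,0]],"fingers":[35,35,35,35,35]}'
python3 rem.py 574.1 -210.6 59.5
```

```text
time_s: 10.05
tcp_pos: [574.1, -210.8, 59.7]
eef_rot: [[-0.973, 0.231, -0.0], [0.231, 0.973, 0.0], [0.0, 0.0, -1.0]]
ft_force: [-0.2, -0.5, -2.1]
grip_width: 40.8
10.05 [ 574.1 -210.8   59.7] [-0.47  0.6  -0.17  0.81 -0.   -0.24] ft [-0.2 -0.5 -2.1] w 40.8
[[-0.973, 0.2307, -0.0], [0.2307, 0.973, 0.0], [0.0001, 0.0, -1.0]]
remaining tool units [-0.     0.004  0.005]
```

```bash
python3 -m inch '{"offset":[[0,0,0.02],[0,0,0.015],[0,0,0],[0,0,0]],"dr":[[0,0,0],[0,0,0],[0,0,0],[0,0,0]],"fingers":[35,35,35,35]}'
python3 rem.py 574.1 -210.6 59.5
```

```text
time_s: 10.38
tcp_pos: [574.3, -210.8, 59.5]
eef_rot: [[-0.973, 0.231, 0.001], [0.231, 0.973, -0.0], [-0.001, -0.0, -1.0]]
ft_force: [-3.4, 2.1, 10.1]
grip_width: 41.3
10.3833 [ 574.3 -210.8   59.5] [-0.47  0.6  -0.17  0.8  -0.   -0.24] ft [-3.4  2.1 10.1] w 41.3
[[-0.9731, 0.2306, 0.0008], [0.2306, 0.9731, -0.0004], [-0.0009, -0.0002, -1.0]]
remaining tool units [0.007 0.004 0.001]
```

The force rises to 10 N at TCP z 59.5, the height expected for the foot on the floor. I release gradually and retreat.

```bash
python3 -m inch '{"offset":[[0,0,-0.03],[0,0,0],[0,0,0],[0,0,0],[0,0,0],[0,0,0],[0,0,0],[0,0,0],[0,0,0]],"dr":[[0,0,0],[0,0,0],[0,0,0],[0,0,0],[0,0,0],[0,0,0],[0,0,0],[0,0,0],[0,0,0]],"fingers":[41,43,45,48,52,56,60,64,66]}' 20
python3 rem.py 574.1 -210.6 59.5
python3 - <<'E'
from h import *
for n in("scene","top"): cv2.imwrite(f"pics/{n}6.png",viewer.capture(n)[:,:,::-1])
a=cv2.imread("pics/top6.png")[130:220,400:490]; b=cv2.imread("pics/scene6.png")[110:200,115:205]
cv2.imwrite("pics/c6.png",cv2.convertScaleAbs(cv2.resize(np.hstack([a,b]),None,fx=4.4,fy=4.4,interpolation=cv2.INTER_CUBIC),alpha=1.7))
E
```

```text
time_s: 11.13
tcp_pos: [574.1, -210.8, 59.5]
eef_rot: [[-0.973, 0.231, -0.0], [0.231, 0.973, 0.0], [0.0, -0.0, -1.0]]
ft_force: [-0.4, 0.0, -0.6]
grip_width: 65.9
11.1333 [ 574.1 -210.8   59.5] [-0.47  0.6  -0.17  0.81 -0.   -0.24] ft [-0.4  0.  -0.6] w 65.9
[[-0.973, 0.2307, -0.0001], [0.2307, 0.973, 0.0], [0.0001, -0.0, -1.0]]
remaining tool units [ 0.     0.005 -0.001]
```

View pics/c6.png

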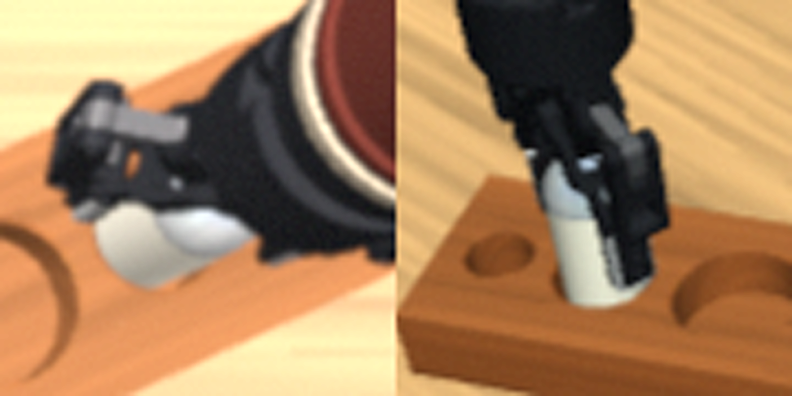

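The shaker stands upright in the hole with the jaws open around it. Now I retreat straight up.

```bash
python3 -m inch '{"offset":[[0,0,-0.1],[0,0,-0.2],[0,0,-0.3],[0,0,-0.4],[0,0,-0.4],[0,0,-0.4],[0,0,-0.4],[0,0,-0.4],[0,0,-0.4],[0,0,-0.4],[0.5,0.5,-0.2],[0.6,0.6,0],[0.6,0.6,0],[0.6,0.6,0],[0.6,0.6,0],[0.6,0.6,0],[0.5,0.5,0],[0,0,0],[0,0,0]],"dr":[[0,0,0],[0,0,0],[0,0,0],[0,0,0],[0,0,0],[0,0,0],[0,0,0],[0,0,0],[0,0,0],[0,0,0],[0,0,0],[0,0,0],[0,0,0],[0,0,0],[0,0,0],[0,0,0],[0,0,0],[0,0,0],[0,0,0]],"fingers":[70,70,70,70,70,70,70,70,70,70,70,70,70,70,70,70,70,70,70]}'
python3 - <<'E'
from h import *
for n in("scene","top"): cv2.imwrite(f"pics/{n}7.png",viewer.capture(n)[:,:,::-1])
a=cv2.imread("pics/top7.png")[130:220,400:490]; b=cv2.imread("pics/scene7.png")[110:200,115:205]
cv2.imwrite("pics/c7.png",cv2.convertScaleAbs(cv2.resize(np.hstack([a,b]),None,fx=4.4,fy=4.4,interpolation=cv2.INTER_CUBIC),alpha=1.7))
E
```

```text
time_s: 12.82
tcp_pos: [455.1, -17.3, 204.5]
eef_rot: [[-0.974, 0.229, 0.001], [0.229, 0.974, -0.0], [-0.001, -0.0, -1.0]]
ft_force: [0.5, -0.2, -0.0]
grip_width: 70.0
```

View pics/c7.png

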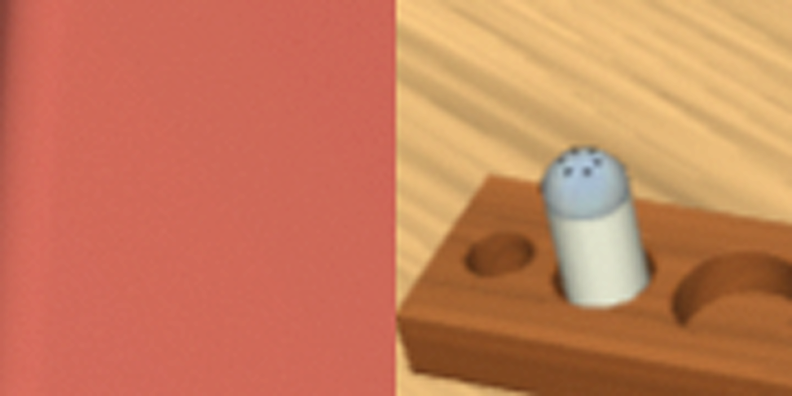

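View pics/scene7.png

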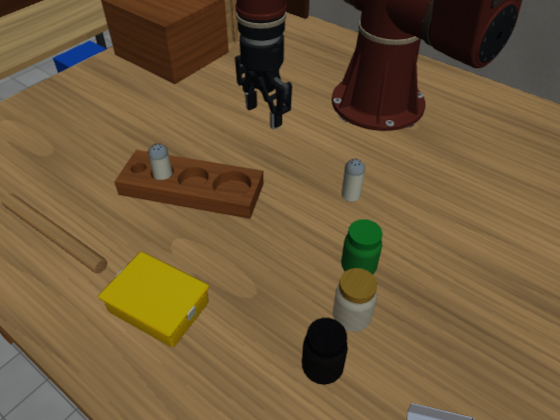

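View pics/top7.png

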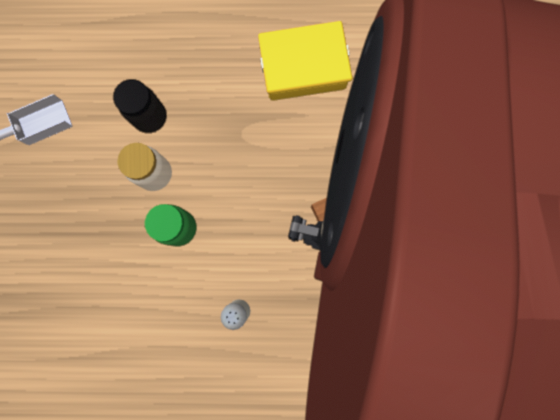

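```bash
python3 - <<'E'
from h import *
for z in(107,112,117): print(z,proj("scene",(574.1,-210.5,z)).round(1))
im=cv2.imread("pics/scene7.png"); cr=im[135:185,130:190]
cv2.imwrite("pics/c8.png",cv2.convertScaleAbs(cv2.resize(cr,None,fx=10,fy=10,interpolation=cv2.INTER_CUBIC),alpha=1.7))
# silhouette expected for upright cylinder at hole: seam circle z=90
for c in[(574.1,-210.5)]:
    P=np.array([proj("scene",(c[0]+21*np.cos(t),c[1]+21*np.sin(t),90)) for t in np.linspace(0,6.28,60)]); print("seam bbox",((P.min(0)-[130,135]+.5)*10-.5).round(0),((P.max(0)-[130,135]+.5)*10-.5).round(0))
print("ring",((proj("scene",(574.1,-210.5,107))-[130,135]+.5)*10-.5).round(0))
a=cv2.imread("pics/scene0.png")[260:340,320:390].astype(int);b=im[260:340,320:390].astype(int);print("jar diff",abs(a-b).mean())
E
```

```text
107 [156.3 147.5]
112 [155.9 145.7]
117 [155.5 143.8]
seam bbox [181. 128.] [382. 258.]
ring [268. 130.]
jar diff 2.15
```

View pics/c8.png

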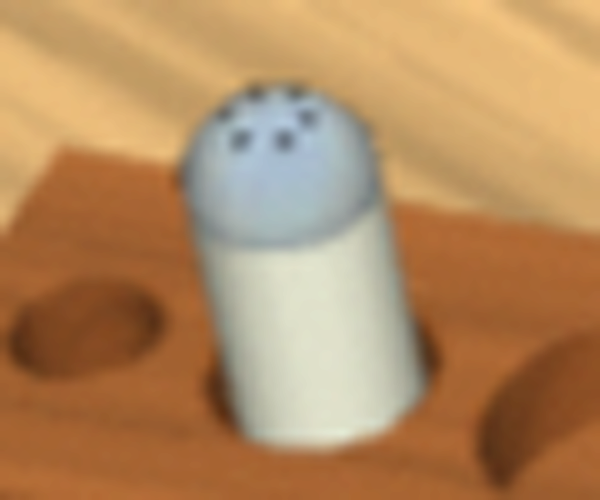

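```bash
python3 - <<'E'
from h import *
P=np.array([proj("scene",(432.4+21*np.cos(t),126.6+21*np.sin(t),80)) for t in np.linspace(0,6.28,60)]); print("initial seam bbox pred",((P.min(0)-[305,145]+.5)*7-.5).round(0),((P.max(0)-[305,145]+.5)*7-.5).round(0),"ring",((proj("scene",(432.4,126.6,97))-[305,145]+.5)*7-.5).round(0))
a=cv2.imread("pics/scene0.png").astype(int);b=cv2.imread("pics/scene7.png").astype(int)
print(abs(a-b)[300:400,0:80].mean())
s=ctrl.sense();print(s["time_s"],s["dq"].round(3),s["ft_force"].round(1))
for k in(a,b):
    h=cv2.cvtColor(k.astype(np.uint8),cv2.COLOR_BGR2HSV);m=((h[...,0]>12)&(h[...,0]<28)&(h[...,1]>170)&(h[...,2]>60)).astype(np.uint8)[265:305,335:382]; print("cap",m.sum(),np.argwhere(m).mean(0))
E
```

```text
initial seam bbox pred [ 81. 266.] [229. 370.] ring [159. 274.]
2.485625
12.9167 [-0.015  0.015  0.008 -0.003  0.001  0.001] [ 0.5 -0.9  0.3]
cap 984 [20.02337398 22.86077236]
cap 985 [20.02436548 22.82639594]
```

The final picture matches the prediction to within the same ~1.1–1.5 px offset that the shaker showed on the table. So its height and position agree with being on the hole's floor. The jar has not moved.

```bash
python3 -c "
from station import job
print(job.sign_off())"
```

```text
the job is handed in; nothing more can be done
None
```

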